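# Make up a smear kit and a water-sample kit on the lab bench

## Task

Make up two sampling kits. Into the tray with two compartments go the slide mailer, which has slipped down into the gap between the two tip boxes, and the small amber bottle; into the tray with three compartments go the squat wide-mouth jar, the slim blue-capped tube that stands on the bench and the small white dropper bottle, each thing standing upright in a compartment of its own. Keep everything upright on the way, set things down instead of dropping them, and leave the large clear bottle where it stands.

Things in the scene. Friction and masses are not known exactly. Their poses are not given: they have to be found in the camera images.
- mailer_mid (a point): Slide mailer: upright flat box of translucent plastic with a white cap, 36 (its x) x 20 (its y, thickness) x 90 mm tall, 45 g. Loose. It stands on the bench in the 23 mm gap between the tip boxes, its 20 mm thickness across the gap; only its top 30 mm stand above the boxes. The point is its centre, half-way up, z up.
- amber_mid (a point): Small amber glass bottle (fixative) with a paper band and narrower black cap: body 39 mm across up to 62 mm high, black cap 25 mm across from 73 to 92 mm, 92 mm tall in all, 110 g. Loose; it stands upright. The point is on its upright axis (z up), half-way up. 
- jar_mid (a point): Squat wide-mouth sample jar: translucent body 48 mm across, broad white ribbed cap (the top 16 mm) 52 mm across over its ribs, 55 mm tall, 80 g; taken by its upper half, the fingers clear the trays' 22 mm walls. Loose; it stands upright. The point is on its upright axis (z up), half-way up. 
- tube_mid (a point): Slim flat-footed 30 ml tube: clear body 28 mm across up to 78 mm high, blue screw cap 29 mm across from 78 mm to the top, 93 mm tall in all, 55 g. Loose; it stands upright. The point is on its upright axis (z up), half-way up. 
- dropper_mid (a point): Small white dropper bottle: body 32 mm across up to 52 mm high, above it a thin pointed white nozzle cap (at most 19 mm across), 86 mm tall in all, 40 g. Loose; it stands upright. The point is on its upright axis (z up), half-way up. 
- clearbottle_mid (a point): Large clear glass bottle with a blue cap, not part of either kit: 54 mm across, cap 32 mm across, 105 mm tall. Loose, to be left where it stands. The point is on its upright axis, half-way up.
- tray2: White plastic tray with two compartments side by side along its y, 78 (x) x 145 (y) mm outside, walls and divider 3 mm thick and 22 mm high, floor 3 mm thick. Does not move. Origin: centre of its underside, on the bench, z up. The compartments, 72 (x) x 68 (y) mm inside, are centred at y = -35.5 and +35.5 mm, x = 0. Any thing may stand in either.
- tray3: White plastic tray with three compartments in a row along its y, 78 (x) x 216 (y) mm outside, otherwise like the other tray. Does not move. Origin: centre of its underside, on the bench, z up. The compartments, 72 (x) x 68 (y) mm inside, are centred at y = -71, 0 and +71 mm, x = 0. Any thing may stand in any of them.
- tipboxes: Two small blue tip boxes with clear lids, side by side, each 105 (x) x 70 (y) x 60 mm high; they do not move. Origin: on the bench in the middle of the 23 mm gap between them; the gap runs along x and is open above and at both ends. The boxes' centres are at y = -46.5 and +46.5 mm. Also lying loose on the bench, of no account: a petri dish (60 mm across, 15 mm high) near x 0.525, y 0.138 m and a bench timer (58 mm square, 17 mm high) near x 0.525, y -0.138 m.

How it is judged (in metres and radians):
At the end, for the whole second after the job is handed in: Every thing stands on the floor of a compartment of its own in its tray: floor within 6 mm, centre within 28 mm (along the row) and 30 mm (across) of the compartment's, upright within 0.12 rad, at rest; the large clear bottle is within 15 mm of where it stood (x of mailer_mid in the frame of tray2 between -0.03 and 0.03 m and z of mailer_mid in the frame of tray2 between 0.042 and 0.054 m and angle between each of mailer_mid, amber_mid, jar_mid, tube_mid, dropper_mid's own z axis and vertical below 0.12 rad and linear speed of each of mailer, amber, jar, tube, dropper below 0.02 m/s and x of amber_mid in the frame of tray2 between -0.03 and 0.03 m and z of amber_mid in the frame of tray2 between 0.043 and 0.055 m and (y of mailer_mid in the frame of tray2 between -0.0635 and -0.0075 m or y of amber_mid in the frame of tray2 between -0.0635 and -0.0075 m) and (y of mailer_mid in the frame of tray2 between 0.0075 and 0.0635 m or y of amber_mid in the frame of tray2 between 0.0075 and 0.0635 m) and x of jar_mid in the frame of tray3 between -0.03 and 0.03 m and z of jar_mid in the frame of tray3 between 0.0245 and 0.0365 m and x of tube_mid in the frame of tray3 between -0.03 and 0.03 m and z of tube_mid in the frame of tray3 between 0.0435 and 0.0555 m and x of dropper_mid in the frame of tray3 between -0.03 and 0.03 m and z of dropper_mid in the frame of tray3 between 0.04 and 0.052 m and (y of jar_mid in the frame of tray3 between -0.099 and -0.043 m or y of tube_mid in the frame of tray3 between -0.099 and -0.043 m or y of dropper_mid in the frame of tray3 between -0.099 and -0.043 m) and (y of jar_mid in the frame of tray3 between -0.028 and 0.028 m or y of tube_mid in the frame of tray3 between -0.028 and 0.028 m or y of dropper_mid in the frame of tray3 between -0.028 and 0.028 m) and (y of jar_mid in the frame of tray3 between 0.043 and 0.099 m or y of tube_mid in the frame of tray3 between 0.043 and 0.099 m or y of dropper_mid in the frame of tray3 between 0.043 and 0.099 m) and distance of clearbottle_mid from where it was at the start of the episode below 0.015 m); the robot touches nothing.
It fails at once if one of the kit's things is tipped more than 0.6 rad (angle between any of mailer_mid, amber_mid, jar_mid, tube_mid, dropper_mid's own z axis and vertical above 0.6 rad).
It fails at once if one of the kit's things is dropped or knocked: it moves at more than 0.8 m/s (a fall of over 30 mm) with no finger on it ((linear speed of mailer above 0.8 m/s and contact force between mailer and the fingers below 0.1 N) or (linear speed of amber above 0.8 m/s and contact force between amber and the fingers below 0.1 N) or (linear speed of jar above 0.8 m/s and contact force between jar and the fingers below 0.1 N) or (linear speed of tube above 0.8 m/s and contact force between tube and the fingers below 0.1 N) or (linear speed of dropper above 0.8 m/s and contact force between dropper and the fingers below 0.1 N)).
It fails at once if the large clear bottle is pushed more than 25 mm or tipped (distance of clearbottle_mid from where it was at the start of the episode above 0.025 m or angle between clearbottle_mid's own z axis and vertical above 0.3 rad).
It also fails if it takes over 144 s, if anything falls off the work surface, if the arm or the gripper's body presses on something with over 40 N, if the wrist force passes 120 N, or if a joint passes its speed limit or range.

## Robot

A 6-joint arm with a two-finger parallel gripper is mounted at the origin on the work surface. World frame = base frame: x ahead of the robot, y to its left, z up, the work surface at z = 0. Lengths are in mm, angles in rad, forces in N, time in s.
With the tool pointing down it reaches from about 375 to 900 mm from the base axis. Payload 3.1 kg.
Tool frame: the origin (TCP) lies midway between the tips of the shut fingers; the grasp point (between the pads) lies arm.grip_depth behind it (arm.grip_depth is the distance from the TCP to the grasp point, in mm); z points along the fingers, y is the line along which they close (so a half turn about z gives the same grasp; the last joint's range is limited). The gripper opens to 87 mm and grips with 3 to 60 N. Pads are 19 mm wide; open, the fingers measure 117 mm over their backs; the gripper's body (75 mm by 190 mm) begins 51 mm behind the grasp point.
Start: joints at [1.113, 0.527, 1.433, -0, 1.181, -0.178], TCP at [171.961, 600.855, 222.548] pointing down, gripper open.
Joint ranges: [-3.08, 3.08], [-0.75, 2.2], [0.22, 2.44], [-1.43, 4.57], [0, 2.65], [-2.85, 2.85]. Speed limits (rad/s): [2.79, 2.79, 3.14, 3.14, 3.14, 3.14].

## Interface

Orientations are given as a unit quaternion [x, y, z, w].
In Python, from rig import arm, cams gives the robot as it stands. The module is installed in compiled form; this text tells all that it offers.
- The arm moves only by the shell command python3 -m creep 'ROWS' [FORCE]. ROWS is JSON, a list of rows, each a list of 7 numbers: the shift along the world's x, y, z in cm, then the turn, a rotation vector about the world's x, y, z in rad, then the opening, from 0 (shut) to 1 (fully open). A call has 1 to 12 rows; each row shifts and turns the commanded pose from where the row before left it; what a row does not reach is not made up. A row lasts 1/8 s, in which the tool goes at most 62.5 mm and 10.7 degrees, less where a joint would pass 70% of its speed; a pose out of reach is approached as far as the arm can. A call is refused whole if a number of a shift passes 6.25 or a number of a turn 0.188, either way. A call with a gripper value outside its range is refused whole. The fingers move at their own pace and stop on an object; FORCE is the grip in N (left out, the last holds). Time passes only in rows, so rows that do not move let the fingers close. It gives the time, the measured TCP pose, the force, the opening and the grip force at its end, in the units of the state.
- arm.read_state(): the state, without advancing time (a new reading comes with each control period).
- cams.get_image(name): name is "scene" or "top"; returns a dict with "image" (384x512x3 uint8, red, green, blue), "z_map" (384x512 float32, mm along the optical axis (not along the pixel's ray), 0 where there is no reading), "vertical_fov" (degrees; the focal length in pixels is half the picture's height over the tangent of half this angle, whatever the lens; pixels are square), "cx", "cy" (the principal point, pixels), "k1" (the pictures are not rectified: a ray, as slopes to the right and down, at radius r is drawn at 1 + k1 r^2 times it, then the intrinsics apply), "rvec" (rotation vector, rad) and "tvec" (3), from world to camera coordinates, as OpenCV has them. Camera axes: x right, y down, z forward; pixel columns grow to the right and rows downward; lengths in mm; the calibration is good to about 2 mm. A picture is of the moment at which its call begins.
- arm.close_job(): hands the job in; it is judged then, once.
The state is a dict: "clock": time; "q": joint angles; "dq": joint speeds; "joint_efforts": joint torques, N m; "ee_pos": TCP position; "orientation": TCP orientation; "ft_force": force on the tool from outside, world axes, zero at the start; "wrist_torque": the same for the moment, N m; "gripper_width": opening from 0.0 (shut) to 1.0 (fully open); "grip_force": force on a finger pad.
Only numpy, scipy, OpenCV 4.12 (cv2) and the standard library are available. Lean on these libraries where they do the work, as an engineer would, in place of code of your own. Each camera call takes 0.05 s, during which the arm holds its last target. There are 200 camera calls.

## Working session

There is one attempt and no reset: what is moved stays moved. The work goes in short steps, Python scripts to look and compute and a shell command to move; the robot and the scene stay as the last step left them, time stands still between calls to the robot, and variables do not carry over. Pictures are saved under pics/ and viewed, at most 14 in all, crops included, and the job is handed in when it is done.

```bash
mkdir -p pics; cat > h.py <<'E'
import numpy as np, cv2
from rig import arm, cams
def grab(n, f=None):
    d=cams.get_image(n); h=d["image"].shape[0]
    d["f"]=h/2/np.tan(np.radians(d["vertical_fov"])/2)
    d["R"]=cv2.Rodrigues(np.array(d["rvec"],float))[0]; d["t"]=np.array(d["tvec"],float).ravel()
    if f: cv2.imwrite("pics/"+f, cv2.cvtColor(d["image"],cv2.COLOR_RGB2BGR))
    return d
def slopes(d,uv):
    uv=np.atleast_2d(np.array(uv,float)); m=(uv-[d["cx"],d["cy"]])/d["f"]; s=m.copy()
    for _ in range(20): s=m/(1+d["k1"]*(s**2).sum(1,keepdims=True))
    return s
def onplane(d,uv,z):
    s=slopes(d,uv); r=np.c_[s,np.ones(len(s))]@d["R"]; c=-d["R"].T@d["t"]
    return c+r*((z-c[2])/r[:,2])[:,None]
def cloud(d):
    h,w=d["z_map"].shape; v,u=np.mgrid[:h,:w]
    s=slopes(d,np.c_[u.ravel(),v.ravel()]); z=d["z_map"].ravel()[:,None]
    P=(np.c_[s,np.ones(len(s))]*z-d["t"])@d["R"]; P[z[:,0]==0]=np.nan
    return P.reshape(h,w,3)
E
python3 - <<'E'
from h import *
for n in("scene","top"):
    d=grab(n,n+"0.png"); print(n,d["f"],d["cx"],d["cy"],d["k1"],-d["R"].T@d["t"],d["R"][2])
    np.savez(n+"0.npz",**d)
s=arm.read_state(); print(s, arm.grip_depth)
E
```

```text
scene 397.3410334142529 261.05380172776626 192.00334115455885 -0.04798417163849216 [1363.5402817  -266.30279416  647.75808512] [-0.78538317  0.24299766 -0.56932014]
top 408.86301490190874 253.88777830710384 198.22969603631347 -0.0291693095815656 [ 436.97354974  -10.64434513 1109.61663383] [ 0.12153161 -0.00450481 -0.99257734]
{'clock': 0.1, 'q': array([ 1.11350508e+00,  5.28360867e-01,  1.43375961e+00, -2.92923257e-05,
        1.18140845e+00, -1.78469097e-01]), 'dq': array([-0.00021752, -0.00059114, -0.00276756,  0.00221636,  0.00041416,
        0.00048905]), 'joint_efforts': array([-6.08716782e-04, -4.40986991e+01, -1.77149338e+01,  6.34130090e-02,
        5.34204463e-02, -3.93535674e-05]), 'ee_pos': array([171.68208552, 600.27676467, 221.68170283]), 'orientation': array([ 1.38954343e-01,  9.90298315e-01, -9.23867570e-04, -2.89729186e-04]), 'ft_force': array([-0.39334915,  0.0245637 , -0.11550884]), 'wrist_torque': array([-0.0629427 ,  0.06337823, -0.01686847]), 'grip_force': 0.0, 'gripper_width': 0.9975426613546184} 18.700000000000003
```

View pics/scene0.png

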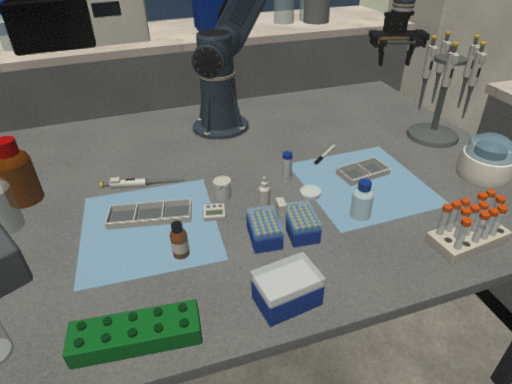

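View pics/top0.png

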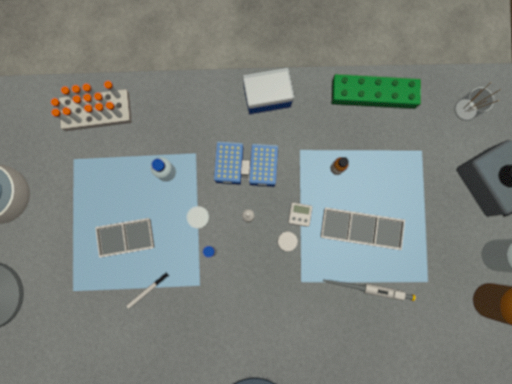

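The top view shows tray2 near (125,238), tray3 (362,229), clear bottle (162,168) and amber (340,165). The jar is near (288,241), dropper (248,215), tube (209,252) and mailer (246,168) between the tip boxes. I'll measure these with colour, depth and plane casts.

```bash
python3 - <<'E'
from h import *
T=dict(np.load("top0.npz")); S=dict(np.load("scene0.npz"))
P=cloud(T); Q=cloud(S).reshape(-1,3); print("bench z",np.nanmedian(P[280:370,180:330,2]), np.nanmedian(P[240,140:180,2]))
# name: pixel, top height, radius of top
for n,(u,v),H in [("mailer",(246,168),90),("amber",(340,165),92),("jar",(288,241),55),("tube",(209,252),93),("dropper",(248,215),86),("clear",(160,167),105),("petri",(198,217),15),("timer",(300,214),17)]:
    c=onplane(T,[(u,v)],H)[0]
    for nm,C in(("top",P.reshape(-1,3)),("scene",Q)):
        m=(np.hypot(C[:,0]-c[0],C[:,1]-c[1])<40)&(C[:,2]>H-14)&(C[:,2]<H+15)
        q=C[m]
        if len(q)<3: print(n,nm,len(q)); continue
        lo,hi=np.percentile(q,[3,97],axis=0)
        print(n,nm,len(q),"med",np.median(q,0).round(1),"mid",((lo+hi)/2).round(1),"ext",(hi-lo).round(1))
# trays: white rim
hsv=cv2.cvtColor(T["image"],cv2.COLOR_RGB2HSV)
for n,(x0,x1) in {"tray2":(85,165),"tray3":(310,415)}.items():
    blue=((hsv[...,1]>60)&(hsv[...,0]>85)&(hsv[...,0]<125)).astype(np.uint8)
    m=np.zeros_like(blue); y0,y1=(210,265) if n=="tray2" else (198,258)
    m[y0:y1,x0:x1]=1-blue[y0:y1,x0:x1]
    k=max(cv2.findContours(m,cv2.RETR_EXTERNAL,cv2.CHAIN_APPROX_NONE)[0],key=cv2.contourArea)
    w=onplane(T,k[:,0,:],22)[:,:2].astype(np.float32); r=cv2.minAreaRect(w); print(n,r)
# tip boxes
m=((hsv[...,1]>110)&(hsv[...,0]>100)&(hsv[...,0]<125)).astype(np.uint8); m=cv2.morphologyEx(m,cv2.MORPH_CLOSE,np.ones((5,5)))
for n,(a,b,c,d) in {"boxL":(205,135,244,195),"boxR":(249,135,290,195)}.items():
    mm=np.zeros_like(m); mm[b:d,a:c]=m[b:d,a:c]
    k=max(cv2.findContours(mm,cv2.RETR_EXTERNAL,cv2.CHAIN_APPROX_NONE)[0],key=cv2.contourArea)
    print(n,cv2.minAreaRect(onplane(T,k[:,0,:],60)[:,:2].astype(np.float32)))
big=cv2.resize(T["image"][125:265,85:415],None,fx=2.4,fy=2.4,interpolation=cv2.INTER_CUBIC)
cv2.imwrite("pics/crop1.png",big[...,::-1])
E
```

```text
bench z 0.15810632521899332 1.3913129649126736
mailer top 114 med [641.    6.5  89.5] mid [641.2   6.4  89.6] ext [33.8 18.   7.7]
mailer scene 110 med [651.8   3.9  87.1] mid [645.9   4.5  83.1] ext [33.6 18.9 13. ]
amber top 84 med [ 648.7 -243.8   91.8] mid [ 649.9 -244.3   88.2] ext [21.9 21.7 12.6]
amber scene 115 med [ 656.8 -245.1   90.8] mid [ 651.6 -245.1   86.1] ext [23.1 22.3 14.9]
jar top 306 med [452.7 -97.   55. ] mid [452.1 -96.4  54.5] ext [43.5 43.7  8.1]
jar scene 205 med [462.6 -98.5  52.1] mid [456.6 -98.3  48.5] ext [46.1 45.6 12.4]
tube top 112 med [431.1 101.8  93. ] mid [432.1 101.7  92.6] ext [25.4 24.9  6.9]
tube scene 74 med [440.5 100.3  89.1] mid [436.9 101.6  86.1] ext [27.4 24.2 13.2]
dropper top 18 med [522.2   3.1  79.9] mid [523.2   3.3  79.8] ext [11.7 10.1 14. ]
dropper scene 14 med [526.8   1.1  80. ] mid [526.4   1.7  79.1] ext [ 8.7  5.4 11.3]
clear top 142 med [650.  222.3 104.9] mid [651.2 222.8 101.4] ext [28.6 29.1 13.6]
clear scene 123 med [658.8 221.  102.3] mid [655.8 222.9  98.2] ext [27.6 28.5 12.6]
petri top 508 med [524.2 138.4  14.4] mid [524.2 137.   10. ] ext [61.6 64.7 17.2]
petri scene 266 med [533.6 136.8  12.2] mid [528.3 136.1   8.2] ext [55.1 53.3 13.5]
timer top 503 med [ 524.7 -138.3   15.9] mid [ 525.1 -138.6   12. ] ext [59.6 59.7 16.5]
timer scene 355 med [ 535.2 -138.9   15.7] mid [ 529.4 -138.2   11.4] ext [56.3 55.5 14.6]
tray2 ((475.9976501464844, 331.868408203125), (215.96397399902344, 143.25210571289062), 88.66788482666016)
tray3 ((484.88311767578125, -303.087646484375), (282.9776306152344, 157.447509765625), 88.37275695800781)
boxL ((657.6610717773438, 49.745697021484375), (62.75071716308594, 101.15913391113281), 88.5086441040039)
boxR ((605.990966796875, -35.34410095214844), (62.481258392333984, 21.772220611572266), 70.62886047363281)
```

View pics/crop1.png

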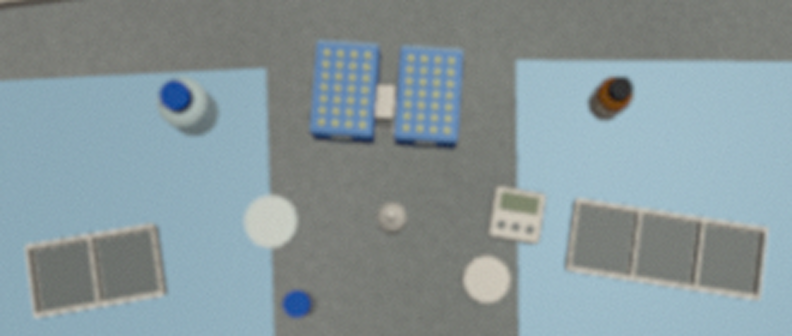

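The crop shows the trays' rims clearly, with tray2 turned slightly one way and tray3 the other. The mailer cap at (385,102) sits in the gap. My tray mask failed, so I'm redoing it from depth and a white mask.

```bash
python3 - <<'E'
from h import *
T=dict(np.load("top0.npz")); P=cloud(T)
def rect(q):
    return cv2.minAreaRect(q.astype(np.float32))
for n,c in {"tray2":[(27,245),(157,226),(164,296),(35,316)],"tray3":[(574,199),(766,230),(759,298),(568,270)]}.items():
    px=np.array(c)/2.4+[85,125]; w=onplane(T,px,22)[:,:2]; print(n,w.round(0).tolist(),w.mean(0).round(1),rect(w))
    u0,v0=(px.min(0)-6).astype(int); u1,v1=(px.max(0)+6).astype(int)
    im=T["image"][v0:v1,u0:u1].astype(int); m=((im[...,0]>165)).astype(np.uint8)  # red channel: white vs blue/grey
    k=max(cv2.findContours(m,cv2.RETR_EXTERNAL,cv2.CHAIN_APPROX_NONE)[0],key=lambda k:cv2.boundingRect(k)[2])
    print(" white",m.sum(),rect(onplane(T,k[:,0,:]+[u0,v0],22)[:,:2]))
    q=P[v0:v1,u0:u1].reshape(-1,3); q=q[(q[:,2]>12)&(q[:,2]<30)]; print(" cloud",len(q),rect(q[:,:2]))
q=P[130:200,205:290].reshape(-1,3); b=q[(q[:,2]>50)&(q[:,2]<66)]
for s in(1,-1):
    bb=b[(b[:,1]-6)*s>8]; print("box",len(bb),rect(bb[:,:2]))
m=q[q[:,2]>78]; print("mailer",len(m),rect(m[:,:2]))
E
```

```text
tray2 [[504.0, 407.0], [521.0, 262.0], [444.0, 254.0], [425.0, 396.0]] [473.3 329.7] ((473.0211486816406, 329.57183837890625), (79.14424896240234, 146.06246948242188), 6.887302875518799)
 white 122 ((437.5083923339844, 319.633056640625), (4.342016220092773, 40.03998565673828), 8.031681060791016)
 cloud 407 ((474.1689147949219, 332.8309326171875), (82.1021728515625, 148.5348358154297), 8.148576736450195)
tray3 [[539.0, -203.0], [499.0, -416.0], [424.0, -403.0], [461.0, -193.0]] [ 480.6 -303.5] ((481.54339599609375, -302.7801513671875), (216.6922607421875, 79.18467712402344), 80.10991668701172)
 white 417 ((444.752685546875, -304.5736999511719), (49.44978332519531, 220.41273498535156), 2.5750110149383545)
 cloud 568 ((481.3310852050781, -303.5616455078125), (218.83326721191406, 82.44285583496094), 79.57403564453125)
box 1051 ((665.1181640625, 49.63134765625), (75.8039321899414, 107.15962219238281), 86.2850112915039)
box 1061 ((655.9461059570312, -41.470062255859375), (69.77464294433594, 106.56897735595703), 84.54457092285156)
mailer 114 ((642.1639404296875, 6.495348930358887), (17.927576065063477, 37.71390151977539), 88.46550750732422)
```

```bash
python3 -m creep '[[2.6,-5,0,0,0,-0.129,1],[2.6,-5,0,0,0,-0.129,1],[2.6,-5,0,0,0,-0.129,1],[2.6,-5,0,0,0,-0.129,1],[2.6,-5,0,0,0,-0.129,1],[2.6,-5,0,0,0,-0.129,1],[2.6,-5,0,0,0,-0.129,1],[2.6,-5,0,0,0,-0.129,1],[2.6,-5,0,0,0,-0.129,1],[2.6,-5,0,0,0,-0.129,1],[0,0,0,0,0,0,1],[0,0,0,0,0,0,1]]' 15
```

```text
clock: 1.6
ee_pos: [431.1, 100.9, 222.2]
orientation: [0.707, 0.708, -0.0, -0.001]
ft_force: [0.0, 1.3, -0.3]
gripper_width: 1.001
grip_force: 0.0
```

```bash
python3 -m creep '[[0.07,0.08,-5,0,0,0,1],[0,0,-5,0,0,0,1],[0,0,-4,0,0,0,1],[0,0,-3,0,0,0,1],[0,0,-2,0,0,0,1],[0,0,0,0,0,0,1],[0,0,0,0,0,0,0],[0,0,0,0,0,0,0],[0,0,0,0,0,0,0],[0,0,0,0,0,0,0],[0,0,0,0,0,0,0],[0,0,0,0,0,0,0]]' 15
```

```text
clock: 3.1
ee_pos: [432.7, 101.6, 32.6]
orientation: [0.706, 0.708, 0.0, 0.0]
ft_force: [-0.1, -0.0, -0.1]
gripper_width: 0.402
grip_force: 0.0
```

```bash
python3 -m creep '[[0,0,0,0,0,0,0],[0,0,0,0,0,0,0],[0,0,0,0,0,0,0],[0,0,0,0,0,0,0],[0,0,0.5,0,0,0,0],[0,0,2,0,0,0,0],[0,0,3,0,0,0,0],[0,0,4,0,0,0,0],[0,0,4,0,0,0,0],[0,0,1.5,0,0,0,0],[0,0,0,0,0,0,0]]' 15
```

```text
clock: 4.47
ee_pos: [433.3, 101.7, 183.9]
orientation: [0.706, 0.708, 0.001, 0.001]
ft_force: [-0.4, 0.4, -0.9]
gripper_width: 0.322
grip_force: 15.0
```

```bash
python3 -m creep '[[0.35,-1.5,0,0,0,0,0],[0.35,-4,0,0,0,0,0],[0.35,-5.2,0,0,0,0,0],[0.35,-5.5,0,0,0,0,0],[0.35,-5.5,0,0,0,0,0],[0.35,-5.5,0,0,0,0,0],[0.35,-5.5,0,0,0,0,0],[0.35,-5.2,0,0,0,0,0],[0.35,-4.5,0,0,0,0,0],[0.35,-3.5,0,0,0,0,0],[0,-1.5,0,0,0,0,0],[0,0,0,0,0,0,0]]' && python3 -m creep '[[0,0,-3,0,0,0,0],[0,0,-4,0,0,0,0],[0,0,-4,0,0,0,0],[0,0,-2,0,0,0,0],[0,0,-0.8,0,0,0,0],[0,0,-0.4,0,0,0,0],[0,0,0,0,0,0,0]]'
```

```text
clock: 5.98
ee_pos: [466.7, -372.6, 181.3]
orientation: [0.707, 0.707, 0.0, -0.001]
ft_force: [0.0, -0.8, -0.6]
gripper_width: 0.322
grip_force: 15.0
clock: 6.85
ee_pos: [468.0, -372.3, 41.2]
orientation: [0.706, 0.708, -0.0, 0.0]
ft_force: [1.6, -0.9, 0.3]
gripper_width: 0.317
grip_force: 15.0
```

```bash
python3 -m creep '[[0,0,-0.2,0,0,0,0],[0,0,-0.15,0,0,0,0],[0,0,-0.1,0,0,0,0],[0,0,0,0,0,0,0]]'
```

```text
clock: 7.35
ee_pos: [467.6, -372.4, 36.0]
orientation: [0.706, 0.708, -0.0, -0.0]
ft_force: [0.7, -0.4, -0.5]
gripper_width: 0.32
grip_force: 15.0
```

```bash
python3 - <<'E'
from h import *
d=grab("scene","place1.png"); im=cv2.resize(d["image"][170:280,60:260],None,fx=3,fy=3); cv2.imwrite("pics/p1.png",im[...,::-1])
E
```

```text
(no output)
```

View pics/p1.png

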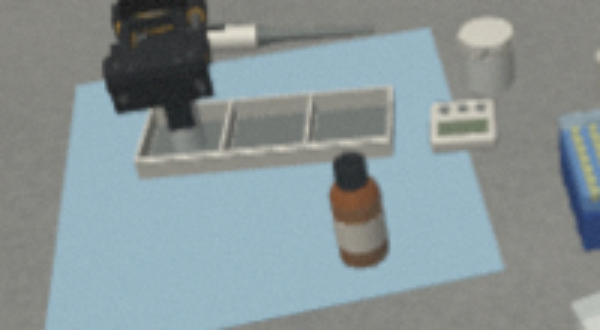

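The tube stands in the end compartment at (185,140). I'll release it and go to the jar.

```bash
python3 -m creep '[[0,0,-0.05,0,0,0,0],[0,0,0,0,0,0,0.45],[0,0,0,0,0,0,0.7],[0,0,0,0,0,0,1],[0,0,0,0,0,0,1],[0,0,0,0,0,0,1],[0,0,0,0,0,0,1],[0,0,1,0,0,0,1],[0,0,3,0,0,0,1],[0,0,4,0,0,0,1],[0,0,4,0,0,0,1],[0,0,0,0,0,0,1]]' && python3 -m creep '[[-0.25,4,0,0,0,0,1],[-0.25,5,0,0,0,0,1],[-0.25,5,0,0,0,0,1],[-0.25,5,0,0,0,0,1],[-0.25,5,0,0,0,0,1],[-0.25,3.55,0,0,0,0,1],[0,0,0,0,0,0,1],[0,0,0,0,0,0,1]]'
```

```text
clock: 8.9
ee_pos: [469.5, -374.3, 159.9]
orientation: [0.706, 0.708, -0.0, 0.004]
ft_force: [-0.6, 0.1, -0.5]
gripper_width: 1.002
grip_force: 0.0
clock: 9.9
ee_pos: [453.0, -97.4, 155.5]
orientation: [0.706, 0.708, -0.0, 0.0]
ft_force: [0.6, 0.2, -0.4]
gripper_width: 1.001
grip_force: 0.0
```

```bash
python3 -m creep '[[0,0,-3,0,0,0,1],[0,0,-4,0,0,0,1],[0,0,-3,0,0,0,1],[0,0,-1.7,0,0,0,1],[0,0,-1,0,0,0,1],[0,0,0,0,0,0,1],[0,0,0,0,0,0,0.3],[0,0,0,0,0,0,0.3],[0,0,0,0,0,0,0.3],[0,0,0,0,0,0,0.3],[0,0,0,0,0,0,0.3],[0,0,0,0,0,0,0.3]]' 18 && python3 -m creep '[[0,0,0,0,0,0,0.3],[0,0,0,0,0,0,0.3],[0,0,0.5,0,0,0,0.3],[0,0,2,0,0,0,0.3],[0,0,3,0,0,0,0.3],[0,0,4,0,0,0,0.3],[0,0,3,0,0,0,0.3],[0,0,0,0,0,0,0.3]]'
```

```text
clock: 11.4
ee_pos: [452.9, -96.9, 28.8]
orientation: [0.706, 0.708, 0.0, 0.0]
ft_force: [0.1, 0.5, 3.3]
gripper_width: 0.569
grip_force: 18.0
clock: 12.4
ee_pos: [453.8, -97.4, 155.3]
orientation: [0.706, 0.708, 0.001, 0.002]
ft_force: [0.1, -0.1, -0.8]
gripper_width: 0.567
grip_force: 18.0
```

```bash
python3 -m creep '[[0.5,-2.5,0,0,0,0,0.3],[0.5,-4.5,0,0,0,0,0.3],[0.5,-5,0,0,0,0,0.3],[0.5,-4.5,0,0,0,0,0.3],[0.5,-3,0,0,0,0,0.3],[0.25,-1.1,0,0,0,0,0.3],[0,0,0,0,0,0,0.3],[0,0,0,0,0,0,0.3]]' && python3 -m creep '[[0,0,-3,0,0,0,0.3],[0,0,-4,0,0,0,0.3],[0,0,-3,0,0,0,0.3],[0,0,-1.3,0,0,0,0.3],[0,0,-0.5,0,0,0,0.3],[0,0,-0.2,0,0,0,0.3],[0,0,-0.1,0,0,0,0.3],[0,0,0,0,0,0,0.3]]'
```

```text
clock: 13.4
ee_pos: [479.4, -300.9, 152.9]
orientation: [0.706, 0.708, 0.0, -0.001]
ft_force: [0.8, -0.5, -1.1]
gripper_width: 0.571
grip_force: 18.0
clock: 14.4
ee_pos: [480.5, -303.2, 33.3]
orientation: [0.706, 0.708, 0.0, 0.001]
ft_force: [0.3, -1.2, -1.2]
gripper_width: 0.567
grip_force: 18.0
```

```bash
python3 -m creep '[[0,0,-0.1,0,0,0,0.3],[0,0,-0.05,0,0,0,0.3],[0,0,0,0,0,0,0.65],[0,0,0,0,0,0,0.8],[0,0,0,0,0,0,1],[0,0,0,0,0,0,1],[0,0,0,0,0,0,1],[0,0,1,0,0,0,1],[0,0,3,0,0,0,1],[0,0,4,0,0,0,1],[0,0,4,0,0,0,1],[0,0,0,0,0,0,1]]' && python3 -m creep '[[0.6,4,0,0,0,0,1],[0.6,5,0,0,0,0,1],[0.6,5.5,0,0,0,0,1],[0.6,5.5,0,0,0,0,1],[0.6,5,0,0,0,0,1],[0.6,4,0,0,0,0,1],[0.6,1.6,0,0,0,0,1],[0,0,0,0,0,0,1],[0,0,0,0,0,0,1]]'
python3 - <<'E'
from h import *
d=grab("scene","p2f.png"); im=cv2.resize(d["image"][140:260,90:330],None,fx=3,fy=3); cv2.imwrite("pics/p2.png",im[...,::-1])
E
```

```text
clock: 15.9
ee_pos: [482.1, -304.6, 155.0]
orientation: [0.706, 0.708, 0.0, 0.004]
ft_force: [0.1, -0.5, 0.3]
gripper_width: 0.992
grip_force: 0.0
clock: 17.02
ee_pos: [522.1, 2.0, 150.8]
orientation: [0.707, 0.707, -0.0, 0.0]
ft_force: [0.4, 0.5, -0.7]
gripper_width: 0.998
grip_force: 0.0
```

View pics/p2.png

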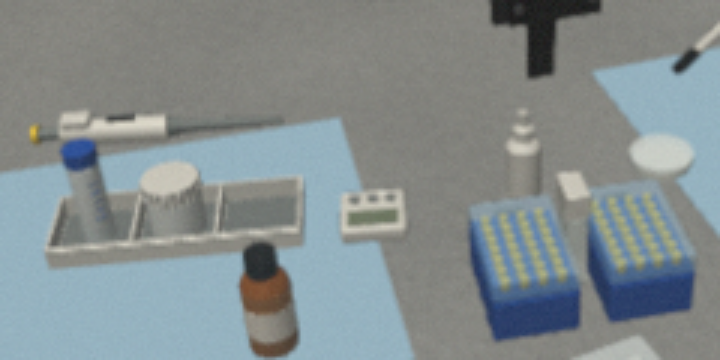

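Tube (80,190) and jar (172,200) stand upright in their compartments; the third is empty. Dropper next.

```bash
python3 -m creep '[[0.05,0.1,-3,0,0,0,1],[0,0,-4,0,0,0,1],[0,0,-3,0,0,0,1],[0,0,-1.4,0,0,0,1],[0,0,-1,0,0,0,1],[0,0,0,0,0,0,1],[0,0,0,0,0,0,0.1],[0,0,0,0,0,0,0.1],[0,0,0,0,0,0,0.1],[0,0,0,0,0,0,0.1],[0,0,0,0,0,0,0.1],[0,0,0,0,0,0,0.1]]' 12 && python3 -m creep '[[0,0,0,0,0,0,0.1],[0,0,0,0,0,0,0.1],[0,0,0,0,0,0,0.1],[0,0,0,0,0,0,0.1],[0,0,0.5,0,0,0,0.1],[0,0,2,0,0,0,0.1],[0,0,3,0,0,0,0.1],[0,0,4,0,0,0,0.1],[0,0,3,0,0,0,0.1],[0,0,0,0,0,0,0.1]]'
```

```text
clock: 18.58
ee_pos: [522.7, 4.2, 27.1]
orientation: [0.706, 0.708, -0.0, -0.0]
ft_force: [-0.1, 0.4, 0.2]
gripper_width: 0.396
grip_force: 0.0
clock: 19.82
ee_pos: [524.3, 3.9, 154.6]
orientation: [0.706, 0.708, 0.002, 0.002]
ft_force: [-0.1, 0.1, -0.7]
gripper_width: 0.365
grip_force: 12.0
```

```bash
python3 -m creep '[[-0.4,-2.5,0,0,0,0,0.1],[-0.5,-4.5,0,0,0,0,0.1],[-0.5,-5,0,0,0,0,0.1],[-0.5,-5,0,0,0,0,0.1],[-0.5,-4,0,0,0,0,0.1],[-0.5,-2.7,0,0,0,0,0.1],[0,0,0,0,0,0,0.1],[0,0,0,0,0,0,0.1]]' && python3 -m creep '[[0,0,-3,0,0,0,0.1],[0,0,-4,0,0,0,0.1],[0,0,-3,0,0,0,0.1],[0,0,-1.3,0,0,0,0.1],[0,0,-0.5,0,0,0,0.1],[0,0,-0.2,0,0,0,0.1],[0,0,-0.1,0,0,0,0.1],[0,0,-0.1,0,0,0,0.1],[0,0,0,0,0,0,0.1]]'
```

```text
clock: 20.82
ee_pos: [492.9, -231.7, 151.1]
orientation: [0.706, 0.708, -0.0, -0.001]
ft_force: [-1.3, -0.4, -0.3]
gripper_width: 0.363
grip_force: 12.0
clock: 21.95
ee_pos: [493.8, -233.1, 30.4]
orientation: [0.706, 0.708, 0.0, 0.0]
ft_force: [0.4, -0.3, -1.3]
gripper_width: 0.362
grip_force: 12.0
```

```bash
python3 -m creep '[[0,0,-0.05,0,0,0,0.1],[0,0,0,0,0,0,0.45],[0,0,0,0,0,0,0.7],[0,0,0,0,0,0,1],[0,0,0,0,0,0,1],[0,0,0,0,0,0,1],[0,0,1,0,0,0,1],[0,0,3,0,0,0,1],[0,0,4,0,0,0,1],[0,0,4,0,0,0,1],[0,0,1,0,0,0,1],[0,0,0,0,0,0,1]]' && python3 -m creep '[[3,-0.2,0,0,0,0,1],[5,-0.3,0,0,0,0,1],[4.6,-0.4,0,0,0,0,1],[3,-0.2,0,0,0,0,1],[0,0,0,0,0,0,1],[0,0,0,0,0,0,1]]'
```

```text
clock: 23.45
ee_pos: [493.7, -232.9, 160.2]
orientation: [0.706, 0.708, 0.0, 0.001]
ft_force: [0.2, 0.1, -0.4]
gripper_width: 1.002
grip_force: 0.0
clock: 24.2
ee_pos: [647.6, -243.1, 157.5]
orientation: [0.706, 0.708, -0.001, -0.002]
ft_force: [-0.2, 0.7, 0.5]
gripper_width: 1.002
grip_force: 0.0
```

```bash
python3 -m creep '[[0.05,-0.05,-3,0,0,0,1],[0,0,-4,0,0,0,1],[0,0,-3,0,0,0,1],[0,0,-1.7,0,0,0,1],[0,0,-1,0,0,0,1],[0,0,0,0,0,0,1],[0,0,0,0,0,0,0.15],[0,0,0,0,0,0,0.15],[0,0,0,0,0,0,0.15],[0,0,0,0,0,0,0.15],[0,0,0,0,0,0,0.15],[0,0,0,0,0,0,0.15]]' 18 && python3 -m creep '[[0,0,0,0,0,0,0.15],[0,0,0,0,0,0,0.15],[0,0,0,0,0,0,0.15],[0,0,0.5,0,0,0,0.15],[0,0,2,0,0,0,0.15],[0,0,3,0,0,0,0.15],[0,0,4,0,0,0,0.15],[0,0,4,0,0,0,0.15],[0,0,2,0,0,0,0.15],[0,0,0,0,0,0,0.15]]'
```

```text
clock: 25.7
ee_pos: [650.2, -244.3, 32.6]
orientation: [0.706, 0.708, 0.0, 0.0]
ft_force: [0.5, -0.5, 0.1]
gripper_width: 0.444
grip_force: 18.0
clock: 26.95
ee_pos: [651.6, -245.1, 191.4]
orientation: [0.706, 0.708, 0.001, 0.003]
ft_force: [1.1, 0.0, -1.8]
gripper_width: 0.446
grip_force: 18.0
```

```bash
python3 -m creep '[[-0.8,2.5,0,0,0,0,0.15],[-1.4,4.8,0,0,0,0,0.15],[-1.6,5.4,0,0,0,0,0.15],[-1.6,5.4,0,0,0,0,0.15],[-1.6,5.4,0,0,0,0,0.15],[-1.6,5.4,0,0,0,0,0.15],[-1.6,5.4,0,0,0,0,0.15],[-1.6,5.4,0,0,0,0,0.15],[-1.6,5.4,0,0,0,0,0.15],[-1.6,5.4,0,0,0,0,0.15],[-1.4,5,0,0,0,0,0.15],[-1.1,3.5,0,0,0,0,0.15]]' && python3 -m creep '[[-0.2,2,0,0,0,0,0.15],[0,0,0,0,0,0,0.15],[0,0,-3,0,0,0,0.15],[0,0,-5,0,0,0,0.15],[0,0,-4,0,0,0,0.15],[0,0,-2,0,0,0,0.15],[0,0,-0.5,0,0,0,0.15],[0,0,0,0,0,0,0.15],[0,0,0,0,0,0,0.15]]'
```

```text
clock: 28.45
ee_pos: [473.4, 347.5, 186.7]
orientation: [0.706, 0.708, -0.001, -0.0]
ft_force: [-0.0, 0.4, -0.6]
gripper_width: 0.444
grip_force: 18.0
clock: 29.58
ee_pos: [474.3, 365.7, 43.8]
orientation: [0.707, 0.708, 0.001, 0.0]
ft_force: [-0.6, -0.6, -1.3]
gripper_width: 0.442
grip_force: 18.0
```

```bash
python3 - <<'E'
from h import *
d=grab("scene","p3f.png"); im=cv2.resize(d["image"][110:250,300:460],None,fx=3,fy=3); cv2.imwrite("pics/p3.png",im[...,::-1])
E
```

```text
(no output)
```

View pics/p3.png

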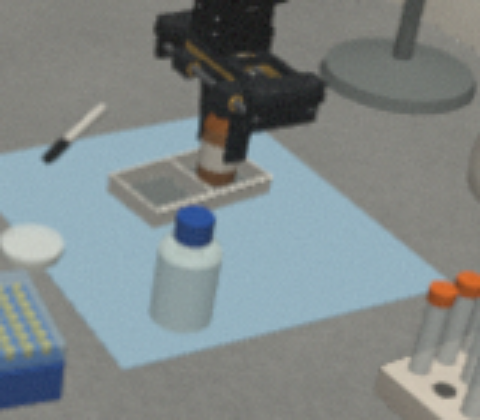

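The amber bottle is over the right-hand compartment at (217,165), and the clear bottle is untouched. Lowering and releasing.

```bash
python3 -m creep '[[-0.5,0,0,0,0,0,0.15],[0,0,-0.4,0,0,0,0.15],[0,0,-0.2,0,0,0,0.15],[0,0,-0.15,0,0,0,0.15],[0,0,0,0,0,0,0.15],[0,0,0,0,0,0,0.15]]'
```

```text
clock: 30.38
ee_pos: [468.1, 365.7, 35.5]
orientation: [0.706, 0.708, -0.0, -0.0]
ft_force: [-1.3, -0.9, 4.0]
gripper_width: 0.445
grip_force: 18.0
```

```bash
python3 -m creep '[[0,0,0,0,0,0,0.55],[0,0,0,0,0,0,0.75],[0,0,0,0,0,0,1],[0,0,0,0,0,0,1],[0,0,0,0,0,0,1],[0,0,0,0,0,0,1],[0,0,1,0,0,0,1],[0,0,3,0,0,0,1],[0,0,4,0,0,0,1],[0,0,4,0,0,0,1],[0,0,2,0,0,0,1],[0,0,0,0,0,0,1]]'
python3 - <<'E'
from h import *
d=grab("top","t4.png"); P=cloud(d)
q=P[130:200,205:290].reshape(-1,3); m=q[q[:,2]>82]; print(len(m),cv2.minAreaRect(m[:,:2].astype(np.float32)),m[:,:2].mean(0))
# white cap by colour: bright region cast on z=90
im=d["image"]; g=im[...,0].astype(int); hs=cv2.cvtColor(im,cv2.COLOR_RGB2HSV)
mk=np.zeros(g.shape,np.uint8); mk[152:182,236:258]=((hs[...,1]<70)&(hs[...,2]>150))[152:182,236:258]
k=max(cv2.findContours(mk,cv2.RETR_EXTERNAL,cv2.CHAIN_APPROX_NONE)[0],key=cv2.contourArea)
w=onplane(d,k[:,0],90)[:,:2]; print(mk.sum(),cv2.minAreaRect(w.astype(np.float32)))
# box outer edges (far from gap) by line fit in cloud
b=q[(q[:,2]>52)&(q[:,2]<66)]
for s in(1,-1):
    bb=b[(b[:,1]-6)*s>12]; e=[]
    for x in range(620,700,8):
        r=bb[abs(bb[:,0]-x)<4]; e.append((x,(r[:,1]*s).max()*s,(r[:,1]*s).min()*s))
    e=np.array(e); print(np.polyfit(e[:,0]-640,e[:,1],1),np.polyfit(e[:,0]-640,e[:,2],1))
c=cv2.resize(im[135:195,205:290],None,fx=8,fy=8,interpolation=cv2.INTER_CUBIC); cv2.imwrite("pics/c4.png",c[...,::-1])
E
```

```text
clock: 31.88
ee_pos: [469.4, 366.3, 177.6]
orientation: [0.706, 0.708, 0.003, 0.001]
ft_force: [-0.0, -0.3, -0.5]
gripper_width: 1.002
grip_force: 0.0
113 ((642.7711791992188, 6.457829475402832), (17.873125076293945, 37.104549407958984), 88.56957244873047) [641.18576914   6.48686002]
267 ((643.4749755859375, 3.8773250579833984), (22.836252212524414, 33.60662841796875), 88.72917175292969)
[-0.0917329  87.65959783] [-0.02210295 19.37751814]
[ -0.10836828 -73.81097321] [-0.05554965 -7.18361952]
```

View pics/c4.png

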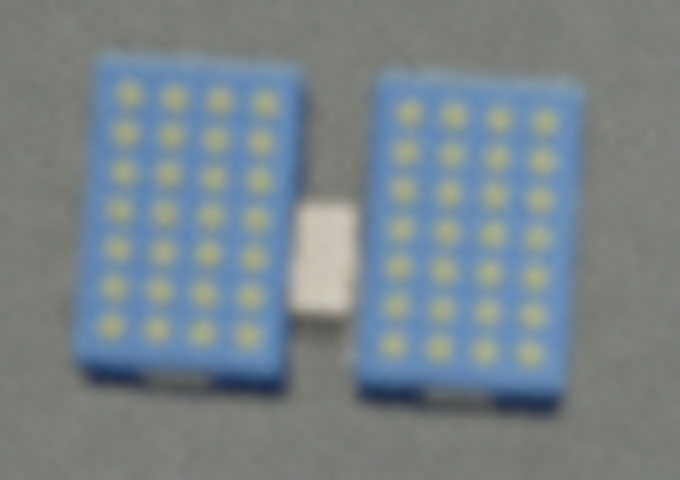

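The mailer cap's edges run parallel to the gap, at (290–355, 200–315) in the crop. The boxes' yaw is about -5°, so I'll turn the tool +1.48 rad and close across the thickness.

```bash
python3 -m creep '[[2.2,-4.5,0,0,0,0.148,1],[2.2,-4.5,0,0,0,0.148,1],[2.2,-4.5,0,0,0,0.148,1],[2.2,-4.5,0,0,0,0.148,1],[2.2,-4.5,0,0,0,0.148,1],[2.2,-4.5,0,0,0,0.148,1],[1.6,-3.5,0,0,0,0.148,1],[1.2,-2.5,0,0,0,0.148,1],[1,-1.5,0,0,0,0.148,1],[0.5,-1,0,0,0,0.148,1],[0,0,0,0,0,0,1],[0,0,0,0,0,0,1]]'
```

```text
clock: 33.42
ee_pos: [642.2, 11.2, 173.9]
orientation: [0.045, 0.999, 0.0, -0.001]
ft_force: [0.1, 0.4, -0.1]
gripper_width: 1.001
grip_force: 0.0
```

```bash
python3 -m creep '[[0,-0.45,-3,0,0,0,1],[0,0,-4,0,0,0,1],[0,0,-2,0,0,0,1],[0,0,-1,0,0,0,1],[0,0,-0.7,0,0,0,1],[0,0,0,0,0,0,1],[0,0,0,0,0,0,0.4],[0,0,0,0,0,0,0.4],[0,0,0,0,0,0,0.4],[0,0,0,0,0,0,0.4],[0,0,0,0,0,0,0.4],[0,0,0,0,0,0,0.4]]' 15
```

```text
clock: 34.92
ee_pos: [643.1, 6.2, 68.0]
orientation: [0.044, 0.999, 0.0, -0.0]
ft_force: [-0.6, 0.5, -0.6]
gripper_width: 0.435
grip_force: 0.0
```

```bash
python3 - <<'E'
from h import *
d=grab("scene","p5f.png"); im=cv2.resize(d["image"][150:260,220:350],None,fx=4,fy=4); cv2.imwrite("pics/p5.png",im[...,::-1])
E
```

```text
(no output)
```

View pics/p5.png

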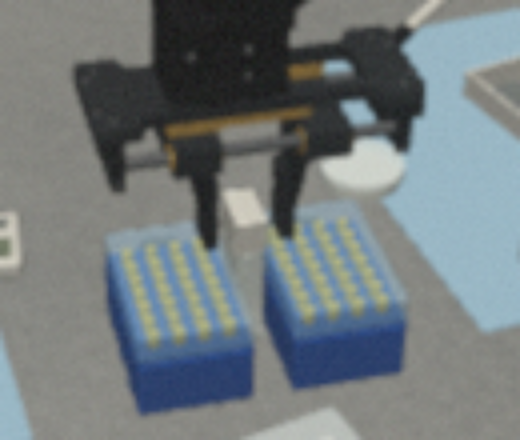

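The fingers straddle the mailer (245,210) evenly above the lids. I'll drop 2 mm, close and lift straight up.

```bash
python3 -m creep '[[0,0,-0.2,0,0,0,0.4],[0,0,0,0,0,0,0],[0,0,0,0,0,0,0],[0,0,0,0,0,0,0],[0,0,0,0,0,0,0],[0,0,0,0,0,0,0],[0,0,0,0,0,0,0]]' 20 && python3 -m creep '[[0,0,0.3,0,0,0,0],[0,0,1,0,0,0,0],[0,0,2,0,0,0,0],[0,0,3,0,0,0,0],[0,0,3,0,0,0,0],[0,0,2.5,0,0,0,0],[0,0,1,0,0,0,0],[0,0,0,0,0,0,0]]'
python3 - <<'E'
from h import *
d=grab("scene","p6f.png"); im=cv2.resize(d["image"][120:260,200:350],None,fx=3.5,fy=3.5); cv2.imwrite("pics/p6.png",im[...,::-1])
E
```

```text
clock: 35.85
ee_pos: [643.1, 6.2, 66.0]
orientation: [0.044, 0.999, -0.0, -0.0]
ft_force: [-0.1, 0.0, -0.8]
gripper_width: 0.232
grip_force: 20.0
clock: 36.85
ee_pos: [643.4, 6.1, 194.8]
orientation: [0.044, 0.999, -0.0, 0.001]
ft_force: [0.0, -0.1, -0.8]
gripper_width: 0.228
grip_force: 20.0
```

View pics/p6.png

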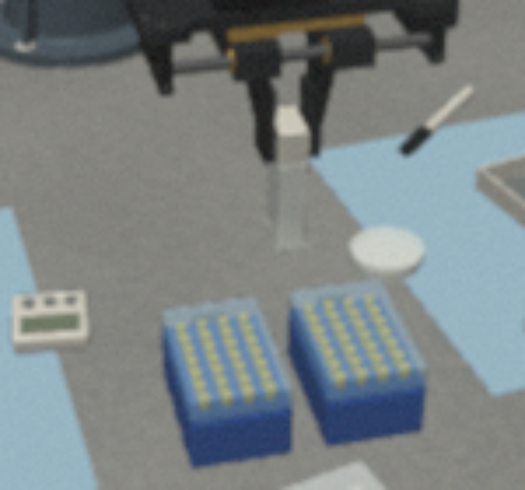

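The mailer hangs upright at (290,180), clear of the boxes. Carrying it to the free compartment.

```bash
python3 -m creep '[[-0.8,1.4,0,0,0,0,0],[-1.6,2.8,0,0,0,0,0],[-2.3,4,0,0,0,0,0],[-2.5,4.4,0,0,0,0,0],[-2.5,4.4,0,0,0,0,0],[-2.5,4.4,0,0,0,0,0],[-2,3.5,0,0,0,0,0],[-1.4,2.5,0,0,0,0,0],[-0.9,1.5,0,0,0,0,0],[0,0,0,0,0,0,0],[0,0,0,0,0,0,0]]' && python3 -m creep '[[0,0,-2,0,0,0,0],[0,0,-3,0,0,0,0],[0,0,-3,0,0,0,0],[0,0,-2,0,0,0,0],[0,0,-1,0,0,0,0],[0,0,-0.7,0,0,0,0],[0,0,-0.3,0,0,0,0],[0,0,0,0,0,0,0],[0,0,0,0,0,0,0]]'
```

```text
clock: 38.28
ee_pos: [478.5, 294.5, 193.8]
orientation: [0.045, 0.999, -0.0, 0.0]
ft_force: [0.4, -0.6, -0.8]
gripper_width: 0.23
grip_force: 20.0
clock: 39.4
ee_pos: [478.5, 295.4, 74.6]
orientation: [0.044, 0.999, 0.0, 0.001]
ft_force: [0.7, 0.3, 0.9]
gripper_width: 0.227
grip_force: 20.0
```

```bash
python3 -m creep '[[0,0,-0.25,0,0,0,0],[0,0,-0.15,0,0,0,0],[0,0,-0.1,0,0,0,0],[0,0,0,0,0,0,0],[0,0,0,0,0,0,0]]'
python3 - <<'E'
from h import *
d=grab("scene","p7f.png"); im=cv2.resize(d["image"][120:230,310:440],None,fx=4,fy=4); cv2.imwrite("pics/p7.png",im[...,::-1])
E
```

```text
clock: 40.02
ee_pos: [478.2, 295.1, 69.0]
orientation: [0.044, 0.999, -0.0, -0.0]
ft_force: [-0.2, -0.0, -1.2]
gripper_width: 0.229
grip_force: 20.0
```

View pics/p7.png

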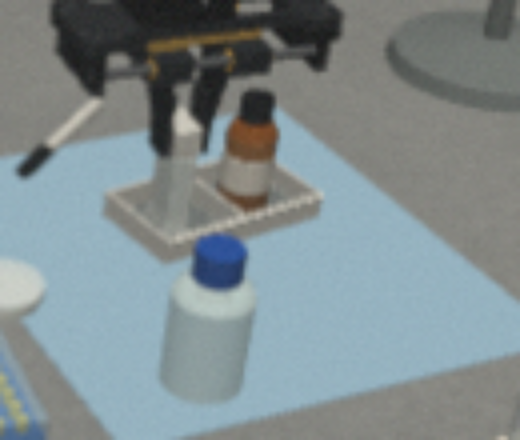

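The mailer is in the left compartment (175,180), beside the amber bottle. I'll ease it down to contact, open partway and retreat.

```bash
python3 -m creep '[[0,0,-0.06,0,0,0,0],[0,0,0,0,0,0,0],[0,0,0,0,0,0,0.27],[0,0,0,0,0,0,0.32],[0,0,0,0,0,0,0.38],[0,0,0,0,0,0,0.42],[0,0,0,0,0,0,0.42],[0,0,0.5,0,0,0,0.42],[0,0,2,0,0,0,0.42],[0,0,3,0,0,0,0.42],[0,0,4,0,0,0,0.42],[0,0,3,0,0,0,0.42]]' && python3 -m creep '[[2,-4,2,0,0,0,0.42],[2,-4.5,2,0,0,0,0.42],[2,-4.5,0,0,0,0,0.42],[2,-4.5,0,0,0,0,0.42],[0,0,0,0,0,0,0.42],[0,0,0,0,0,0,0.42]]'
python3 - <<'E'
from h import *
S=grab("scene","end_s.png"); T=grab("top","end_t.png")
cv2.imwrite("pics/end.png",cv2.resize(S["image"][130:270,70:420],None,fx=2.2,fy=2.2)[...,::-1])
P=cloud(T).reshape(-1,3)
ob={"mailer":(478,295,93),"amber":(468,366,95),"jar":(481,-303,58),"tube":(468,-373,96),"dropper":(494,-233,89),"clear":(650.5,222.5,105)}
for n,(x,y,H) in ob.items():
    q=P[(np.hypot(P[:,0]-x,P[:,1]-y)<34)&(P[:,2]>H-14)&(P[:,2]<H+12)]
    lo,hi=np.percentile(q,[3,97],axis=0); mid=((lo+hi)/2)[:2]
    c,yaw=((473.5,330.5),.125) if y>0 else ((481,-303),-.18)
    r=np.array([[np.cos(yaw),np.sin(yaw)],[-np.sin(yaw),np.cos(yaw)]])@(mid-c)
    print(n,len(q),mid.round(1),"top",q[:,2].max().round(1),"in tray",r.round(1))
E
```

```text
clock: 41.58
ee_pos: [478.5, 295.3, 195.5]
orientation: [0.044, 0.999, 0.0, 0.001]
ft_force: [0.5, -0.7, 0.1]
gripper_width: 0.42
grip_force: 0.0
clock: 42.32
ee_pos: [557.6, 120.4, 233.4]
orientation: [0.045, 0.999, 0.0, -0.0]
ft_force: [0.6, 0.5, 0.5]
gripper_width: 0.417
grip_force: 0.0
mailer 16 [490.5 286.3] top 96.9 in tray [ 11.3 -46. ]Traceback (most recent call last):
  File "<stdin>", line 8, in <module>
    return _quantile_unchecked(
        a, q, axis, out, overwrite_input, method, keepdims, weights)
    return _ureduce(a,
                    func=_quantile_ureduce_func,
    ...<5 lines>...
                    overwrite_input=overwrite_input,
                    method=method)
    r = func(a, **kwargs)
    result = _quantile(arr,
                       quantiles=q,
    ...<2 lines>...
                       out=out,
                       weights=wgt)
    slices_having_nans = np.isnan(arr[-1, ...])
                                  ~~~^^^^^^^^^
IndexError: index -1 is out of bounds for axis 0 with size 0
```

View pics/end.png

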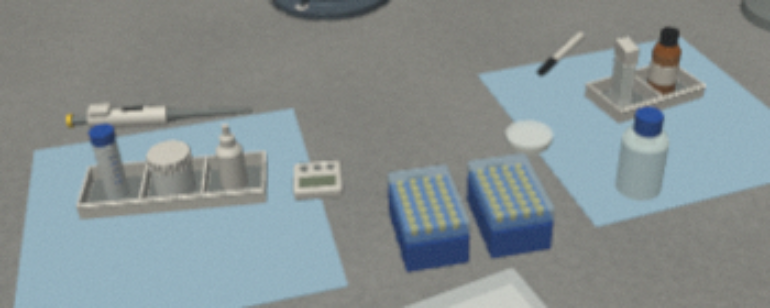

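All five stand upright in their compartments, and the clear bottle stands at its place (640,155). The arm blocks the top view, so I'll move it aside and check numerically.

```bash
python3 -m creep '[[0,-5,2,0,0,0,0.42],[0,-5,2,0,0,0,0.42],[0,-2.5,2,0,0,0,0.42],[0,0,0,0,0,0,0.42],[0,0,0,0,0,0,0.42]]'
python3 - <<'E'
from h import *
T=grab("top","end_t2.png"); S=grab("scene")
ob={"mailer":(478,295,93),"amber":(468,366,95),"jar":(481,-303,58),"tube":(468,-373,96),"dropper":(494,-233,89),"clear":(650.5,222.5,105)}
for nm,d in(("top",T),("scene",S)):
  P=cloud(d).reshape(-1,3)
  for n,(x,y,H) in ob.items():
    q=P[(np.hypot(P[:,0]-x,P[:,1]-y)<34)&(P[:,2]>H-14)&(P[:,2]<H+12)]
    if len(q)<4: print(nm,n,len(q)); continue
    lo,hi=np.percentile(q,[3,97],axis=0); mid=((lo+hi)/2)[:2]
    c,yaw=((473.5,330.5),.125) if y>0 else ((481,-303),-.18)
    r=np.array([[np.cos(yaw),np.sin(yaw)],[-np.sin(yaw),np.cos(yaw)]])@(mid-c)
    print(nm,n,len(q),mid.round(1),"top",np.percentile(q[:,2],95).round(1),"in tray",r.round(1))
E
```

```text
clock: 43.05
ee_pos: [557.4, -3.1, 292.8]
orientation: [0.044, 0.999, 0.001, -0.001]
ft_force: [-0.3, 0.1, 0.3]
gripper_width: 0.421
grip_force: 0.0
top mailer 134 [477.5 292.3] top 95.4 in tray [ -0.8 -38.4]
top amber 92 [465.5 362.9] top 97.6 in tray [-3.9 33.1]
top jar 321 [ 479.8 -302.8] top 61.3 in tray [-1.3  0. ]
top tube 127 [ 467.2 -371.9] top 99.1 in tray [ -1.2 -70.3]
top dropper 19 [ 494.  -232.3] top 90.1 in tray [ 0.1 71.9]
top clear 143 [651.1 223. ] top 107.6 in tray [ 162.8 -128.8]
scene mailer 79 [480.2 292.1] top 92.6 in tray [  1.9 -39. ]
scene amber 53 [471.9 362.3] top 94.0 in tray [ 2.4 31.8]
scene jar 257 [ 483.6 -304.2] top 59.7 in tray [ 2.8 -0.7]
scene tube 89 [ 470.9 -371.9] top 95.0 in tray [  2.4 -69.6]
scene dropper 17 [ 497.4 -234.9] top 87.5 in tray [ 4.  69.9]
scene clear 123 [655.6 222.9] top 104.4 in tray [ 167.2 -129.5]
```

```bash
python3 -c "
from rig import arm
print(arm.close_job())"
```

```text
the job is handed in; nothing more can be done
None
```

I've handed in both kits: all five things stand upright in their own compartments, each within about 5 mm of its centre by the last camera check, and the clear bottle was left where it stood (43 of 144 s used; no verdict was returned).

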